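Register a fresh detergent refill and hold the doser on prime

TASK

A fresh amber refill jar has just been dropped into the detergent doser on the grey shelf. Turn the jar in its seat, without lifting it out, until its code label squarely faces the reader window and let go of it; then turn the dial from off past the first two notches to the spring-loaded third mark (prime) and keep holding it there: finish while still holding the dial, as it springs back when let go. Leave the other things on the shelf where they are.

Things in the scene. Friction and masses are not known exactly. Their poses are not given: they have to be found in the camera images.
- jar_mid (a point): Centre (on the axis, half-way up) of the closed amber glass refill jar that stands upright in the doser's seat: 95 mm tall, glass body 54 mm diameter, black lid 56 mm diameter and the top 22 mm, about 0.3 kg. z points up, x from the axis to the middle of the code label. It turns freely in the seat and stays as it is left; it starts turned any way except facing the reader.
- code (a point): Middle of the jar's code label, on the glass 27.5 mm from the axis, 38 mm above the jar's foot; axes as jar_mid. White paper with black bars, 44 mm wide round the glass, 36 mm high. A white paper seal tongue 11 mm wide runs from it up over the lid's edge to the lid's middle: seen from above, the tongue lies on the label's side.
- reader (a point): Middle of the reader window, on the face of the black block (50 mm wide, 66 mm high above the shelf board) between jar and dial. Axes of the doser: z up; the window looks along -y at the jar, whose axis lies 54 mm away along -y, foot 40 mm below this point. The jar is right when its label's middle points along +y of this frame. The dial's axis lies 80 mm along +y.
- unit: White detergent doser, fixed on the shelf at a place and angle that vary: base 120 (x) x 245 (y) mm, at the -y end a grey seat ring for the jar (66 mm across, 13 mm high round the jar's foot, 2 mm clearance), at the +y end a casing 75 mm high with a flat top that carries the dial. Origin under its centre, on the shelf board (50 mm above the ledge).
- dial_grip (a point): Point on the upright axis of the black dial, inside its finger bar: 11 mm below the bar's top, 18 mm above its round skirt (48 mm diameter), 25 mm above the casing's top. The bar is 46 mm long, 14 mm thick, 29 mm high. The frame turns with the dial: z up, x along the bar to its white pointer end, y across the bar.
- dial (a joint): Dial angle, rad, growing clockwise seen from above. 0 off (ring mark, starts here), 0.42 first notch (one stroke), 0.84 second (two strokes), 1.26 third, prime (broad bar), end stop 1.30. It rests near 0, 0.42 and 0.84 (clicks of 0.05 N m between them); past 0.84 a spring drives it back to the second notch with 0.06 to 0.19 N m, 0.15 N m at the third mark.
- brush: Green nail brush with a loop handle lying on its bristles, 90 x 38 mm, 47 mm high; bystander on the shelf. Origin under its centre.
- scoop: White plastic measuring scoop, cup 56 mm diameter and 40 mm high, flat handle 60 mm long to its -x; bystander on the shelf. Origin under the cup's centre.
- peg_tin: Round stainless tin with wooden clothes pegs, 80 mm diameter, about 80 mm high; bystander on the shelf. Origin under its centre.
- squeeze_bottle: Blue squeeze bottle with white nozzle, 54 mm diameter, 150 mm high; bystander on the shelf. Origin under its centre.
Things that resemble listed ones, but are neither listed nor needed, are in the scene too. Leave any yellow look-alike of the part that bears jar_mid alone.

How it is judged:
By the outcome, as a careful person would: the job done as asked, in the order asked, and still so for the second after the job is handed in, while the arm keeps its last pose, push and grip.
It also fails if it takes over 64 s, if anything falls off the work surface, if the arm or the gripper's body presses on something with over 40 N, if the wrist force passes 120 N, or if a joint passes its speed limit or range.

ROBOT

A 6-joint arm with a two-finger parallel gripper is mounted at the origin on the work surface. World frame = base frame: x ahead of the robot, y to its left, z up, the work surface at z = 0. Lengths are in m, angles in rad, forces in N, time in s.
With the tool pointing down it reaches from about 0.375 to 0.9 m from the base axis. Payload 3.1 kg.
Tool frame: the origin (TCP) lies midway between the tips of the shut fingers; the grasp point (between the pads) lies 19 mm behind it (manip.hold_point_z is the distance from the TCP to the grasp point, in m); x points along the fingers, y is the direction in which the jaws open and shut, and the axes are right-handed (so a half turn about x gives the same grasp; the last joint's range is limited). The gripper opens to 85 mm and grips with 20 to 120 N. Pads are 22 mm wide; open, the fingers measure 114 mm over their backs; the gripper's body (76 mm by 85 mm) begins 54 mm behind the grasp point. The pads swing forward as they close: fully open they stand 13 mm farther back than shut.
Start: joints at [0.923, 0.527, 1.433, -0, 1.181, -0.178], TCP at [0.282, 0.558, 0.231] pointing down, gripper open.
Joint ranges: [-3.08, 3.08], [-0.75, 2.2], [0.22, 2.44], [-1.43, 4.57], [0, 2.65], [-2.85, 2.85]. Speed limits (rad/s): [2.79, 2.79, 3.14, 3.14, 3.14, 3.14].

INTERFACE

Orientations are given as a unit quaternion [x, y, z, w].
In Python, from station import manip, snapshot gives the robot as it stands.
- The arm moves only by the shell command python3 -m crank 'ROWS' [FORCE]. ROWS is JSON, a list of rows, each a list of 5 numbers: the finger opening in m, from 0 to 0.0854, then the shift along the tool's x, y, z in m, then the turn about the tool's x in rad. In form: [[grip, tx, ty, tz, yaw], ...]. A call has 1 to 5 rows; each row shifts and turns the commanded pose from where the row before left it, along the tool's axes as they then stand; what a row does not reach is not made up. A row lasts 1/10 s, in which the tool goes at most 50 mm and 8.59 degrees, less where a joint would pass 70% of its speed; a pose out of reach is approached as far as the arm can. A call is refused whole if a number of a shift passes 0.05 or a number of a turn 0.15, either way. A call with a gripper value outside its range is refused whole. The fingers move at their own pace and stop on an object; FORCE is the grip in N (left out, the last holds). Time passes only in rows, so rows that do not move let the fingers close. It gives the time, the measured TCP pose, the force and the opening at its end, in the units of the state.
- manip.sense(): the state, without advancing time (a new reading comes with each control period).
- snapshot(name): name is "side" or "top"; returns a dict with "image" (384x512x3 uint8, blue, green, red), "range_z" (384x512 float32, m along the optical axis (not along the pixel's ray), 0 where there is no reading), "vertical_fov" (degrees; the focal length in pixels is half the picture's height over the tangent of half this angle, whatever the lens; pixels are square), "cx", "cy" (the principal point, pixels), "distortion" ([k1, k2, p1, p2, k3] as OpenCV has them; the pictures are not rectified), "extrinsics" (4x4, takes a point from world to camera coordinates). Camera axes: x right, y up, looking along -z (the intrinsics and any distortion apply to the point x, -y, -z); pixel columns grow to the right and rows downward; lengths in m; the calibration is good to about 2 mm. A picture is of the moment at which its call begins.
- manip.sign_off(): hands the job in, once; it reports no verdict.
The state is a dict: "t": time; "q": joint angles; "qd": joint speeds; "tau": joint torques, N m; "tcp_pos": TCP position; "tool_rot": TCP orientation; "force": force on the tool from outside, world axes, zero at the start; "ft_torque": the same for the moment, N m; "finger_gap": opening from 0.0 (shut) to 1.0 (fully open).
Only numpy, scipy, OpenCV 4.12 (cv2) and the standard library are available. Lean on these libraries where they do the work, as an engineer would, in place of code of your own. Each camera call takes 0.05 s, during which the arm holds its last target.

## Working session

There is one attempt and no reset: what is moved stays moved. The work goes in short steps, Python scripts to look and compute and a shell command to move; the robot and the scene stay as the last step left them, time stands still between calls to the robot, and variables do not carry over. Pictures are saved under pics/ and viewed, and the job is handed in when it is done.

```bash
ls; mkdir -p pics; cat > h.py <<'E'
import numpy as np, cv2
from station import manip, snapshot
from scipy.spatial.transform import Rotation as R
def K(s):
    h,w=s["image"].shape[:2]; f=h/2/np.tan(np.radians(s["vertical_fov"])/2)
    return np.array([[f,0,s["cx"]],[0,f,s["cy"]],[0,0,1.]])
def rays(s,uv):
    uv=np.asarray(uv,float).reshape(-1,1,2)
    n=cv2.undistortPoints(uv,K(s),np.array(s["distortion"])).reshape(-1,2)
    d=np.c_[n[:,0],-n[:,1],-np.ones(len(n))]
    E=np.array(s["extrinsics"]); Rm=E[:3,:3]; o=-Rm.T@E[:3,3]
    return o,d@Rm
def onz(s,uv,z):
    o,d=rays(s,uv); return o+d*((z-o[2])/d[:,2])[:,None]
def depth(s,uv):
    o,d=rays(s,uv); uv=np.asarray(uv,int).reshape(-1,2)
    return o+d*s["range_z"][uv[:,1],uv[:,0]][:,None]
def proj(s,P):
    E=np.array(s["extrinsics"]); P=np.asarray(P,float).reshape(-1,3)
    c=P@E[:3,:3].T+E[:3,3]; c=c*[1,-1,-1]
    return cv2.projectPoints(c.reshape(-1,1,3),np.zeros(3),np.zeros(3),K(s),np.array(s["distortion"]))[0].reshape(-1,2)
E
python3 - <<'E'
from h import *
import pickle
S={}
for n in("side","top"):
    s=snapshot(n);S[n]=s;cv2.imwrite(f"pics/{n}0.png",cv2.resize(s["image"],None,fx=1.5,fy=1.5))
    print(n,s["vertical_fov"],s["cx"],s["cy"],s["distortion"],rays(s,[[256,192]]))
pickle.dump(S,open("s0.pkl","wb"))
print(manip.sense(),manip.hold_point_z)
E
```

```text
pics
side 52.54593923131306 252.05976251643344 192.68492495419446 [-0.12033946  0.          0.          0.          0.        ] (array([ 0.372376  , -0.75714718,  0.73909645]), array([[ 0.11437005,  0.78227421, -0.61243145]]))
top 47.62775276116635 260.79710421525164 194.9544836839877 [-0.11128557  0.          0.          0.          0.        ] (array([0.37845376, 0.01240753, 1.13233506]), array([[ 0.09734491,  0.02451256, -0.99503308]]))
{'t': 0.1, 'q': array([ 9.23519079e-01,  5.28387569e-01,  1.43375833e+00,  1.02720632e-06,
        1.18140863e+00, -1.78504154e-01]), 'qd': array([ 8.04789973e-05, -3.18560843e-03, -2.31873929e-03, -7.29399799e-04,
       -1.52551161e-03,  2.11357572e-04]), 'tau': array([-4.27952609e-04, -4.43302917e+01, -1.78586483e+01, -2.54767865e-04,
        3.89731998e-03, -2.48972759e-05]), 'tcp_pos': array([0.28195543, 0.55707287, 0.23042769]), 'tool_rot': array([ 0.16358782,  0.68805063, -0.16485823,  0.68749336]), 'force': array([-0.6122124 ,  0.4232892 ,  0.65986558]), 'ft_torque': array([-0.02869717,  0.04177241, -0.03641759]), 'finger_gap': 0.999914025957974} 0.0187
```

View pics/top0.png

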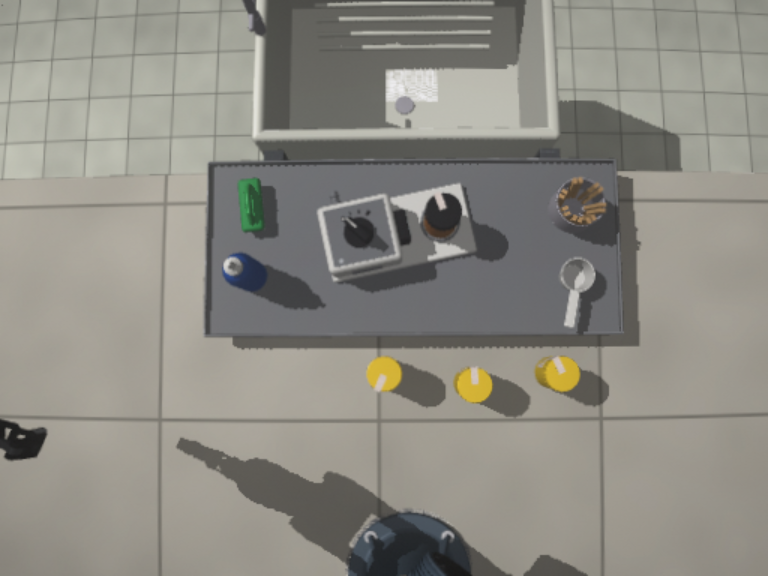

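View pics/side0.png

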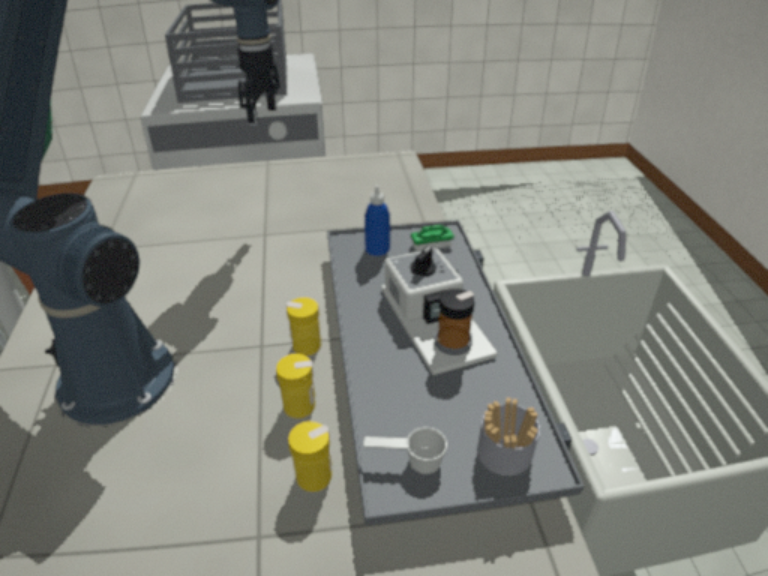

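The top view shows the black-lidded amber jar at about (441,212) in the 1.5x picture, its tongue pointing up (+x). The reader block is at (402,226) and the dial at (358,232). The three yellow jars at (384,374), (473,384) and (560,373) are look-alikes standing off the shelf. The jar in the doser is the only amber one, so it is the one meant. Next I'll enlarge the crops to confirm.

```bash
python3 - <<'E'
from h import *
import pickle
S=pickle.load(open("s0.pkl","rb"))
t=S["top"]["image"][115:195,205:325]; a=cv2.resize(t,None,fx=6.6,fy=6.6,interpolation=cv2.INTER_CUBIC)
cv2.imwrite("pics/topc.png",a)
t=S["side"]["image"][150:255,240:340]; cv2.imwrite("pics/sidec.png",cv2.resize(t,None,fx=5.5,fy=5.5,interpolation=cv2.INTER_CUBIC))
s=S["top"]
for uv in [(294,147),(240,157),(268,150),(250,170),(180,190),(200,215),(310,155)]: print(uv,depth(s,[uv]).round(4))
E
```

```text
(294, 147) [[ 0.576  -0.0503  0.1589]]
(240, 157) [[0.5536 0.0724 0.1593]]
(268, 150) [[0.5775 0.0087 0.1173]]
(250, 170) [[0.5287 0.0511 0.1256]]
(180, 190) [[0.4904 0.2303 0.051 ]]
(200, 215) [[0.4273 0.179  0.0514]]
(310, 155) [[ 0.5749 -0.096   0.0635]]
```

View pics/topc.png

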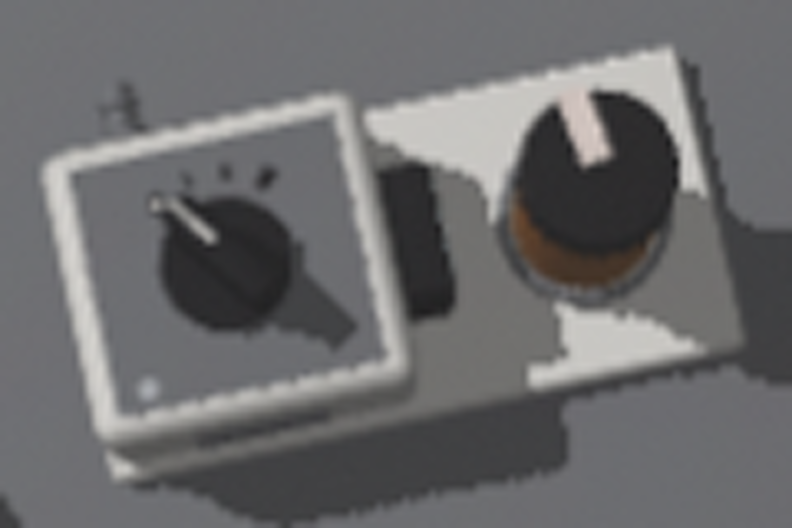

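View pics/sidec.png

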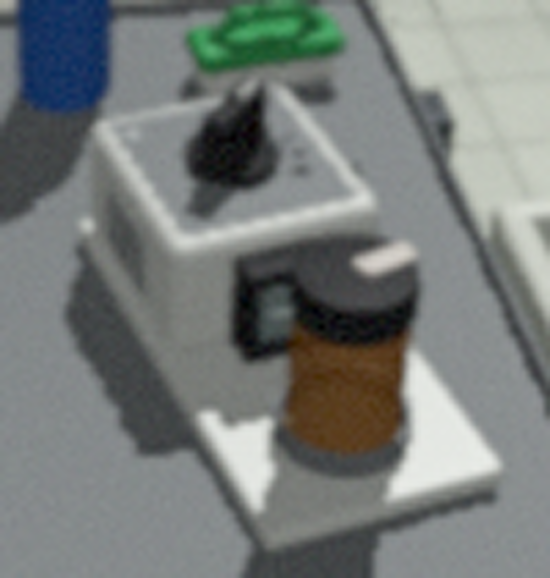

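```bash
cat > m.py <<'E'
from h import *
def cloud(s,box):
    u0,u1,v0,v1=box
    g=np.stack(np.meshgrid(np.arange(u0,u1),np.arange(v0,v1)),-1).reshape(-1,2)
    return g,depth(s,g)
def lid(s,box=(270,325,120,165)):
    g,P=cloud(s,box); m=(P[:,2]>0.150)&(P[:,2]<0.167)
    (c,r)=cv2.minEnclosingCircle(g[m].astype(np.float32)) 
    zt=np.median(P[m][:,2]); Q=onz(s,g[m],zt)
    (c2,r2)=cv2.minEnclosingCircle(Q[:,:2].astype(np.float32))
    img=s["image"][g[:,1],g[:,0]].astype(int)
    t=m&(img.min(1)>130)
    T=onz(s,g[t],zt)
    return np.array(c2),Q[:,:2].mean(0),r2,zt,T
E
python3 - <<'E'
from m import *
import pickle
S=pickle.load(open("s0.pkl","rb")); s=S["top"]
c,cm,r,z,T=lid(s); tm=T[:,:2].mean(0)
print("lid",c,cm,r,z,len(T),tm,"tongue ang",np.degrees(np.arctan2(*(tm-c)[::-1])), np.linalg.norm(tm-c))
g,P=cloud(s,(210,275,125,185))
m=(P[:,2]>0.12)&(P[:,2]<0.130)
Q=P[m]; rect=cv2.minAreaRect((Q[:,:2]*1000).astype(np.float32)); print("casing",rect,np.median(Q[:,2]))
m=(P[:,2]>0.152)&(P[:,2]<.17); print(g[m].min(0),g[m].max(0)); Q=P[m]; print("bar top",m.sum(),np.median(Q[:,2]),cv2.minAreaRect((Q[:,:2]*1000).astype(np.float32)),Q.mean(0))
m=(P[:,2]>0.1285)&(P[:,2]<.14); Q=P[m]; print("skirt",m.sum(),np.median(Q[:,2]),Q.mean(0),cv2.minEnclosingCircle((Q[:,:2]*1000).astype(np.float32)))
E
```

```text
lid [ 0.59200239 -0.05274035] [ 0.59139886 -0.0529721 ] 0.029599515721201897 0.1567514483250005 55 [ 0.60807843 -0.04810181] tongue ang 16.094834987272694 0.016731855797891822
casing ((565.5390625, 73.52413177490234), (107.43621826171875, 124.66638946533203), 12.584793090820312) 0.12532454989942554
[229 145] [246 160]
bar top 117 0.16072011846058498 ((564.5548706054688, 78.11538696289062), (44.83731460571289, 14.092361450195312), 50.52817153930664) [0.56417503 0.07810594 0.16053142]
skirt 275 0.1309284383992113 [0.562504   0.07857653 0.13106915] ((566.9613647460938, 81.28441619873047), 63.031578063964844)
```

```bash
cat > go.py <<'E'
from m import *
import sys
def st(): 
    x=manip.sense(); M=R.from_quat(x["tool_rot"]).as_matrix(); return x,M
def ang(M): return np.degrees(np.arctan2(M[1,1],M[0,1]))
def go(target):
    x,M=st(); d=M.T@(np.array(target)-x["tcp_pos"])
    print("t",x["t"],"tcp",x["tcp_pos"].round(4),"jaw",ang(M).round(2),"toolx",M[:,0].round(3),"F",x["force"].round(1),"gap",round(x["finger_gap"],3),"q",x["q"].round(2))
    print("shift tool xyz mm",(d*1000).round(1))
if __name__=="__main__": go([float(a) for a in sys.argv[1:4]])
E
python3 go.py 0.5915 -0.053 0.23
```

```text
t 0.1 tcp [0.282  0.5571 0.2304] jaw 63.14 toolx [-0.001 -0.002 -1.   ] F [-0.6  0.4  0.7] gap 1.0 q [ 0.92  0.53  1.43  0.    1.18 -0.18]
shift tool xyz mm [   1.  -404.4  551.8]
```

```bash
python3 -m crank '[[0.085,0,-0.024,0.032,0],[0.085,0,-0.024,0.032,0],[0.085,0,-0.024,0.032,0],[0.085,0,-0.024,0.032,0],[0.085,0,-0.024,0.032,0]]'
python3 -m crank '[[0.085,0,-0.024,0.032,0],[0.085,0,-0.024,0.032,0],[0.085,0,-0.024,0.032,0],[0.085,0,-0.024,0.032,0],[0.085,0,-0.024,0.032,0]]'
python3 -m crank '[[0.085,0,-0.024,0.032,0],[0.085,0,-0.024,0.032,0],[0.085,0,-0.024,0.032,0],[0.085,0,-0.024,0.032,0],[0.085,0,-0.024,0.032,0]]'
python3 -m crank '[[0.085,0,-0.012,0.016,0],[0.085,0,0,0,0.14],[0.085,0,0,0,0.14],[0.085,0,0,0,0.14],[0.085,0,0,0,0.14]]'
python3 -m crank '[[0.085,0,0,0,0.14],[0.085,0,0,0,0.14],[0.085,0,0,0,0.14],[0.085,0,0,0,0.14],[0.085,0,0,0,0.14]]'
python3 -m crank '[[0.085,0,0,0,0.14],[0.085,0,0,0,0.14],[0.085,0,0,0,0.08],[0.085,0,0,0,0],[0.085,0,0,0,0]]'
python3 go.py 0.5915 -0.053 0.128
```

```text
t: 0.6
tcp_pos: [0.371, 0.3767, 0.231]
tool_rot: [0.164, 0.688, -0.164, 0.688]
force: [0.2, 0.7, -0.2]
finger_gap: 0.995
t: 1.1
tcp_pos: [0.4596, 0.1973, 0.2311]
tool_rot: [0.164, 0.688, -0.164, 0.688]
force: [0.0, 1.1, 0.2]
finger_gap: 0.995
t: 1.6
tcp_pos: [0.5481, 0.018, 0.2309]
tool_rot: [0.164, 0.688, -0.164, 0.687]
force: [0.7, 1.0, -0.6]
finger_gap: 0.999
t: 2.1
tcp_pos: [0.556, 0.0023, 0.2309]
tool_rot: [0.35, 0.615, -0.35, 0.614]
force: [-0.4, -0.0, 0.0]
finger_gap: 0.995
t: 2.6
tcp_pos: [0.556, 0.0025, 0.2309]
tool_rot: [-0.539, -0.458, 0.539, -0.457]
force: [0.2, 0.5, -1.1]
finger_gap: 0.997
t: 3.1
tcp_pos: [0.5563, 0.0022, 0.2311]
tool_rot: [-0.611, -0.356, 0.611, -0.356]
force: [-0.4, -0.0, -0.2]
finger_gap: 0.995
t 3.1 tcp [0.5563 0.0022 0.2311] jaw -29.55 toolx [-0.001  0.    -1.   ] F [-0.4 -0.  -0.2] gap 0.995 q [-0.2   0.44  1.61  0.    1.1   0.32]
shift tool xyz mm [103.   57.9  30.6]
```

```bash
python3 -m crank '[[0.085,0,0.029,0.0153,0],[0.085,0,0.029,0.0153,0],[0.085,0.03,0,0,0],[0.085,0.03,0,0,0],[0.085,0,0,0,0]]'
python3 go.py 0.5915 -0.053 0.128
python3 - <<'E'
from h import *
for n in("side","top"):
    s=snapshot(n);im=s["image"][100:290,200:380];cv2.imwrite(f"pics/{n}1.png",cv2.resize(im,None,fx=3,fy=3))
E
```

```text
t: 3.6
tcp_pos: [0.5887, -0.053, 0.1674]
tool_rot: [-0.609, -0.358, 0.614, -0.353]
force: [-0.4, 0.0, -1.1]
finger_gap: 0.999
t 3.6 tcp [ 0.5887 -0.053   0.1674] jaw -29.64 toolx [-0.009  0.003 -1.   ] F [-0.4  0.  -1.1] gap 0.999 q [-0.28  0.56  1.57  0.    1.01  0.24]
shift tool xyz mm [39.3  2.8 -1.4]
```

View pics/side1.png

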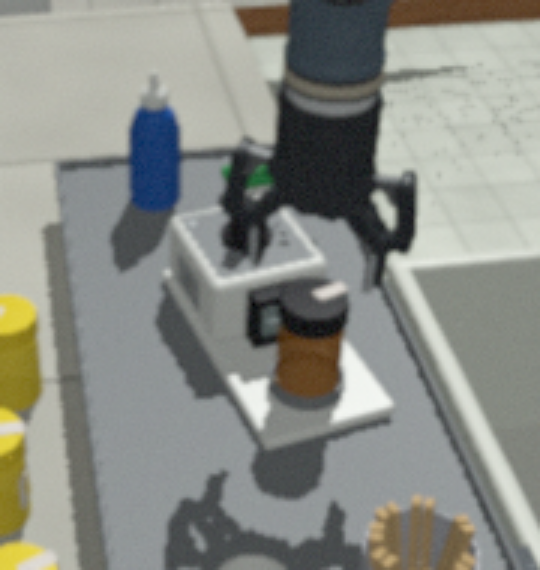

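The side view shows the open jaws straddling the amber lid, with tips at about (245,245) and (375,280) in the crop and the lid at (313,298). It is clear to descend.

```bash
python3 -m crank '[[0.085,0.013,0.0028,-0.0014,0],[0.085,0.013,0,0,0],[0.085,0.013,0,0,0],[0.085,0,0,0,0]]'
python3 go.py 0.5915 -0.053 0.128
python3 -m crank '[[0.05,0,0,0,0],[0.05,0,0,0,0],[0.05,0,0,0,0],[0.05,0,0,0,0],[0.05,0,0,0,0]]' 25
python3 -m crank '[[0.05,0,0,0,0],[0.05,0,0,0,0],[0.05,0,0,0,0]]'
python3 go.py 0.5915 -0.053 0.128
```

```text
t: 4.1
tcp_pos: [0.5935, -0.0534, 0.1302]
tool_rot: [-0.61, -0.356, 0.612, -0.354]
force: [0.2, 0.7, -0.1]
finger_gap: 0.995
t 4.1 tcp [ 0.5935 -0.0534  0.1302] jaw -29.67 toolx [-0.004  0.001 -1.   ] F [ 0.2  0.7 -0.1] gap 0.995 q [-0.28  0.62  1.59 -0.    0.93  0.24]
shift tool xyz mm [ 2.2 -1.9  0.7]
t: 4.6
tcp_pos: [0.595, -0.0537, 0.1329]
tool_rot: [0.611, 0.355, -0.611, 0.355]
force: [-2.5, 1.8, 3.6]
finger_gap: 0.643
t: 4.9
tcp_pos: [0.5951, -0.0537, 0.1328]
tool_rot: [0.611, 0.355, -0.611, 0.355]
force: [-2.1, 2.1, 5.2]
finger_gap: 0.644
t 4.9 tcp [ 0.5951 -0.0537  0.1328] jaw -29.68 toolx [ 0.  0. -1.] F [-2.1  2.1  5.2] gap 0.644 q [-0.28  0.62  1.59  0.    0.93  0.24]
shift tool xyz mm [ 4.8 -3.5  1.1]
```

```bash
python3 -m crank '[[0.05,0,-0.002,0,0],[0.05,0,0,0,-0.05],[0.05,0,0,0,-0.1],[0.05,0,0,0,-0.1],[0.05,0,0,0,-0.1]]'
python3 go.py 0.5915 -0.053 0.128
python3 -m crank '[[0.05,0,0,0,-0.13],[0.05,0,0,0,-0.13],[0.05,0,0,0,-0.13],[0.05,0,0,0,-0.13],[0.05,0,0,0,-0.13]]'
python3 go.py 0.5915 -0.053 0.128
python3 -m crank '[[0.05,0,0,0,-0.13],[0.05,0,0,0,-0.13],[0.05,0,0,0,-0.13],[0.05,0,0,0,-0.11],[0.05,0,0,0,0]]'
python3 -m crank '[[0.05,0,0,0,0],[0.05,0,0,0,0]]'
python3 go.py 0.5915 -0.053 0.128
```

```text
t: 5.4
tcp_pos: [0.5947, -0.054, 0.1328]
tool_rot: [0.54, 0.456, -0.539, 0.459]
force: [-0.6, -1.3, 3.3]
finger_gap: 0.643
t 5.4 tcp [ 0.5947 -0.054   0.1328] jaw -9.42 toolx [ 0.003 -0.002 -1.   ] F [-0.6 -1.3  3.3] gap 0.643 q [-0.28  0.61  1.59 -0.    0.93 -0.11]
shift tool xyz mm [ 4.8 -3.3 -0.5]
t: 5.9
tcp_pos: [0.5935, -0.0537, 0.1328]
tool_rot: [0.365, 0.605, -0.365, 0.606]
force: [-2.4, -1.8, 5.4]
finger_gap: 0.644
t 5.9 tcp [ 0.5935 -0.0537  0.1328] jaw 27.88 toolx [ 0.    -0.001 -1.   ] F [-2.4 -1.8  5.4] gap 0.644 q [-0.28  0.61  1.6  -0.    0.93 -0.76]
shift tool xyz mm [ 4.8 -1.5 -1.5]
t: 6.4
tcp_pos: [0.5936, -0.0537, 0.1329]
tool_rot: [0.204, 0.676, -0.205, 0.677]
force: [-0.9, -0.6, 5.6]
finger_gap: 0.65
t: 6.6
tcp_pos: [0.5936, -0.0536, 0.1328]
tool_rot: [0.205, 0.676, -0.205, 0.677]
force: [-1.5, -1.1, 5.2]
finger_gap: 0.644
t 6.6 tcp [ 0.5936 -0.0536  0.1328] jaw 56.29 toolx [ 0.001 -0.001 -1.   ] F [-1.5 -1.1  5.2] gap 0.644 q [-0.28  0.61  1.6  -0.    0.93 -1.26]
shift tool xyz mm [ 4.8 -0.6 -2.1]
```

```bash
python3 -m crank '[[0.085,0,0,0,0],[0.085,0,0,0,0],[0.085,0,0,0,0],[0.085,0,0,0,0],[0.085,0,0,0,0]]'
python3 -m crank '[[0.085,-0.02,0,0,0],[0.085,-0.04,0,0,0],[0.085,-0.04,0,0,0],[0.085,0,0.033,-0.022,0],[0.085,0,0.033,-0.022,0]]'
python3 -m crank '[[0.085,0,0.033,-0.022,0],[0.085,0,0.033,-0.022,0],[0.085,0,0.033,-0.022,0],[0.085,0,0.033,-0.022,0],[0.085,0,0,0,0]]'
python3 go.py 0.5643 0.078 0.23
cat > chk.py <<'E'
from m import *
import pickle,sys
S={n:snapshot(n) for n in("side","top")}; pickle.dump(S,open("s%s.pkl"%sys.argv[1],"wb"))
s=S["top"]; cv2.imwrite(f"pics/top{sys.argv[1]}.png",cv2.resize(s["image"][100:220,180:350],None,fx=4.6,fy=4.6,interpolation=cv2.INTER_CUBIC))
cv2.imwrite(f"pics/side{sys.argv[1]}.png",cv2.resize(S["side"]["image"][120:270,220:350],None,fx=4,fy=4,interpolation=cv2.INTER_CUBIC))
c,cm,r,z,T=lid(s); tm=T[:,:2].mean(0)
print("lid",c,cm,r,z,len(T),tm,"ang",np.degrees(np.arctan2(*(tm-c)[::-1])),np.degrees(np.arctan2(*(tm-cm)[::-1])),np.linalg.norm(tm-c))
v,x0=cv2.fitLine((T[:,:2]*1000).astype(np.float32),cv2.DIST_L2,0,.01,.01).ravel()[:2],0
print("tongue line ang",np.degrees(np.arctan2(v[1],v[0])),cv2.minAreaRect((T[:,:2]*1000).astype(np.float32)))
E
python3 chk.py 2
```

```text
t: 7.1
tcp_pos: [0.5934, -0.0528, 0.1321]
tool_rot: [0.205, 0.677, -0.205, 0.677]
force: [0.3, -0.4, -0.2]
finger_gap: 0.995
t: 7.6
tcp_pos: [0.5947, 0.0261, 0.2343]
tool_rot: [0.206, 0.675, -0.206, 0.678]
force: [0.5, 0.3, -0.3]
finger_gap: 0.994
t: 8.1
tcp_pos: [0.5929, 0.19, 0.2322]
tool_rot: [0.204, 0.677, -0.203, 0.677]
force: [-0.3, -0.1, -0.8]
finger_gap: 0.994
t 8.1 tcp [0.5929 0.19   0.2322] jaw 56.58 toolx [ 0.     0.002 -1.   ] F [-0.3 -0.1 -0.8] gap 0.994 q [ 0.13  0.52  1.44  0.    1.18 -0.86]
shift tool xyz mm [   2.  -109.2   37.8]
lid [ 0.59202433 -0.05456629] [ 0.59255991 -0.05489874] 0.029148166999220848 0.15702537990410143 74 [ 0.5912836  -0.04018257] ang 92.94797310475111 94.95674832808173 0.01440277278019839
tongue line ang -72.03607 ((603.4756469726562, -50.75322341918945), (30.818771362304688, 57.976112365722656), 18.41879653930664)
```

View pics/top2.png

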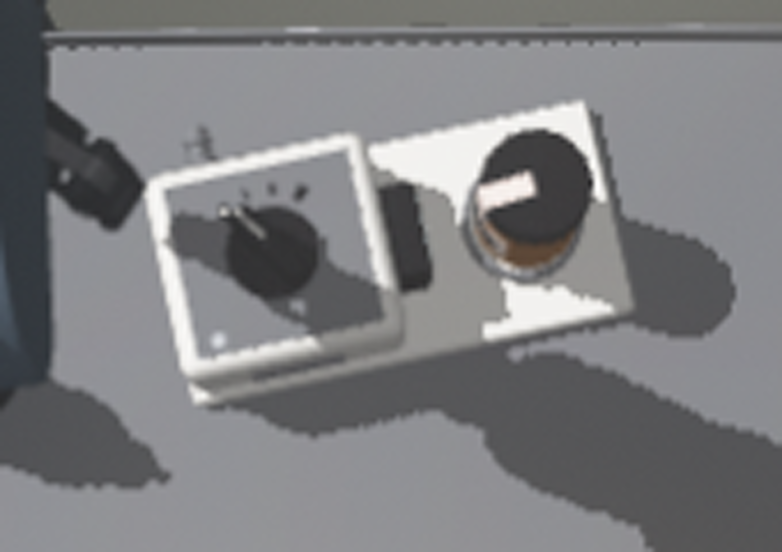

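View pics/side2.png

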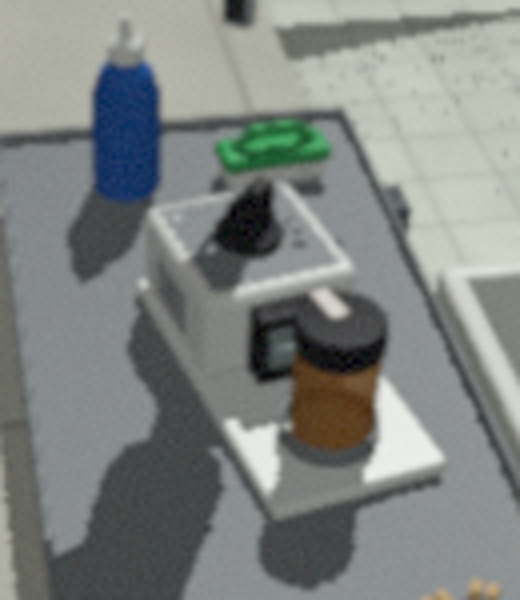

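```bash
cat > tg.py <<'E'
from m import *
def tongue(s,zt=0.158):
    g,P=cloud(s,(270,325,115,168)); im=s["image"].copy()
    # upsample for subpixel
    gray=im.min(2).astype(np.uint8)
    m=np.zeros(gray.shape,np.uint8); ok=(P[:,2]>0.152)&(gray[g[:,1],g[:,0]]>115); m[g[ok][:,1],g[ok][:,0]]=1
    n,l,stt,cen=cv2.connectedComponentsWithStats(m)
    k=1+np.argmax(stt[1:,4]); v,u=np.nonzero(l==k)
    Q=onz(s,np.c_[u,v],zt)[:,:2]; w=gray[v,u].astype(float)-60
    c=np.average(Q,axis=0,weights=w); C=np.cov((Q-c).T,aweights=w); e,V=np.linalg.eigh(C); d=V[:,1]
    a=np.degrees(np.arctan2(d[1],d[0]))
    return c,a,stt[k],cv2.minAreaRect((Q*1000).astype(np.float32))
def casing(s):
    # white casing rim/base edges via depth: top-face points
    g,P=cloud(s,(205,285,115,195)); m=(P[:,2]>0.121)&(P[:,2]<0.129)&(s["image"][g[:,1],g[:,0]].min(1)>60)
    return cv2.minAreaRect((onz(s,g[m],.125)[:,:2]*1000).astype(np.float32))
E
python3 - <<'E'
from tg import *
import pickle
for k in("0","2"):
    s=pickle.load(open(f"s{k}.pkl","rb"))["top"]
    print(k,tongue(s)); print(lid(s)[0:4]); print(casing(s))
    m=(cv2.inRange(s["image"],(135,135,135),(255,255,255))); 
    g,P=cloud(s,(205,330,110,195))
    b=(P[:,2]>.058)&(P[:,2]<.069); Q=P[b]; print("base",cv2.minAreaRect((Q[:,:2]*1000).astype(np.float32)),np.median(Q[:,2]))
    q=(P[:,2]>0.156)&(P[:,2]<.17)&(g[:,0]<262); Q=onz(s,g[q],.161)[:,:2]*1000; print("bar",cv2.minAreaRect(Q.astype(np.float32)),Q.mean(0))
    # far edge of base / casing long lines: casing far edge rows
E
```

```text
0 (array([ 0.60805721, -0.04806662]), np.float64(-159.86164929087641), array([289, 128,   8,  12,  56], dtype=int32), ((607.6530151367188, -48.38223648071289), (25.794065475463867, 11.087306022644043), 20.728273391723633))
(array([ 0.59200239, -0.05274035]), array([ 0.59139886, -0.0529721 ]), 0.029599515721201897, np.float64(0.1567514483250005))
((564.08984375, 77.43717193603516), (105.93435668945312, 116.04225158691406), 12.517472267150879)
base ((577.6640014648438, 16.729530334472656), (120.27244567871094, 243.8212127685547), 11.735722541809082) 0.06205946150750541
bar ((563.99658203125, 78.08403778076172), (45.14455795288086, 14.386880874633789), 51.47644805908203) [564.30929922  78.10457967]
2 (array([ 0.58984771, -0.04038529]), np.float64(107.26976023824987), array([284, 137,  13,   9,  71], dtype=int32), ((589.909912109375, -40.748931884765625), (12.715187072753906, 28.894289016723633), 15.922828674316406))
(array([ 0.59202433, -0.05456629]), array([ 0.59255991, -0.05489874]), 0.029148166999220848, np.float64(0.15702537990410143))
((569.1068115234375, 53.15187072753906), (106.40125274658203, 164.8767852783203), 12.185970306396484)
base ((591.434326171875, 19.587501525878906), (147.12890625, 244.23887634277344), 11.584418296813965) 0.06206887755055801
bar ((564.2210083007812, 78.36592864990234), (44.42393493652344, 14.386880874633789), 51.47644805908203) [564.42136827  77.98368015]
```

```bash
cat > tg2.py <<'E'
from tg import *
def sub(s,c0,zt,rmax=.0255,F=8):
    u,v=proj(s,[[*c0,zt]])[0].astype(int); H=22
    im=s["image"][v-H:v+H,u-H:u+H].min(2); big=cv2.resize(im,None,fx=F,fy=F,interpolation=cv2.INTER_CUBIC)
    g=np.stack(np.meshgrid(np.arange(2*H*F),np.arange(2*H*F)),-1).reshape(-1,2)
    px=(g+.5)/F-.5+[u-H,v-H]; Q=onz(s,px,zt)[:,:2]
    r=np.linalg.norm(Q-c0,axis=1)
    hi=np.percentile(big.ravel()[r<.025],96); lo=np.median(big.ravel()[r<.025]); th=(hi+lo)/2
    m=((big.ravel()>th)&(r<rmax)).reshape(big.shape).astype(np.uint8)
    n,l,st,_=cv2.connectedComponentsWithStats(m); k=1+np.argmax(st[1:,4]); q=Q[(l==k).ravel()]
    c=q.mean(0); e,V=np.linalg.eigh(np.cov((q-c).T)); d=V[:,1]; d=d*np.sign(d@(c-c0)); dc=c-c0
    # edge lines: midpoints across width along d
    t=(q-c)@d; n_=np.array([-d[1],d[0]]); w=(q-c)@n_; bins=np.linspace(t.min()+.004,t.max()-.004,9); 
    mid=[((a+b)/2,(w[(t>=a)&(t<b)].max()+w[(t>=a)&(t<b)].min())/2) for a,b in zip(bins[:-1],bins[1:])]
    sl=np.polyfit(*np.array(mid).T,1)[0]
    A=np.degrees(np.arctan2(d[1],d[0]))
    return dict(pca=A,mid=A+np.degrees(np.arctan(sl)),cent=np.degrees(np.arctan2(dc[1],dc[0])),wid=w.max()-w.min(),len=t.max()-t.min(),c=c,off=float(n_@(c0-c)))
def lidcirc(s,zt=.1575):
    g,P=cloud(s,(265,330,110,170)) if s["extrinsics"][2][2]>.9 else (None,None)
    m=(P[:,2]>.15); Q=onz(s,g[m],zt)[:,:2]; return Q
E
python3 - <<'E'
from tg2 import *
import pickle
for k in("0","2"):
    S=pickle.load(open(f"s{k}.pkl","rb"))
    for n in("top","side"):
        for zt in(.157,.159): print(k,n,zt,{a:np.round(b,4) for a,b in sub(S[n],np.array([.592,-.0535]),zt).items()})
E
```

```text
0 top 0.157 {'pca': np.float64(19.9875), 'mid': np.float64(20.2205), 'cent': np.float64(17.4825), 'wid': np.float64(0.0119), 'len': np.float64(0.0226), 'c': array([ 0.6056, -0.0492]), 'off': np.float64(0.0006)}
0 top 0.159 {'pca': np.float64(19.9793), 'mid': np.float64(19.8772), 'cent': np.float64(18.5738), 'wid': np.float64(0.0118), 'len': np.float64(0.023), 'c': array([ 0.6054, -0.049 ]), 'off': np.float64(0.0003)}
0 side 0.157 {'pca': np.float64(23.6761), 'mid': np.float64(21.742), 'cent': np.float64(11.6951), 'wid': np.float64(0.0158), 'len': np.float64(0.0253), 'c': array([ 0.6051, -0.0508]), 'off': np.float64(0.0028)}
0 side 0.159 {'pca': np.float64(25.9938), 'mid': np.float64(22.4106), 'cent': np.float64(3.2658), 'wid': np.float64(0.0167), 'len': np.float64(0.0271), 'c': array([ 0.605 , -0.0528]), 'off': np.float64(0.005)}
2 top 0.157 {'pca': np.float64(107.7106), 'mid': np.float64(107.3985), 'cent': np.float64(97.463), 'wid': np.float64(0.0127), 'len': np.float64(0.0268), 'c': array([ 0.5904, -0.0413]), 'off': np.float64(0.0022)}
2 top 0.159 {'pca': np.float64(107.5561), 'mid': np.float64(107.3119), 'cent': np.float64(99.2748), 'wid': np.float64(0.0126), 'len': np.float64(0.0265), 'c': array([ 0.59  , -0.0413]), 'off': np.float64(0.0018)}
2 side 0.157 {'pca': np.float64(104.9217), 'mid': np.float64(106.5535), 'cent': np.float64(105.0596), 'wid': np.float64(0.0142), 'len': np.float64(0.0296), 'c': array([ 0.5892, -0.0429]), 'off': np.float64(-0.0)}
2 side 0.159 {'pca': np.float64(103.8427), 'mid': np.float64(106.1451), 'cent': np.float64(112.4916), 'wid': np.float64(0.0144), 'len': np.float64(0.0318), 'c': array([ 0.5882, -0.0444]), 'off': np.float64(-0.0015)}
```

The crops show the tongue now pointing at the reader (top crop (480,195) to (535,183)), but at about 106.5° against the doser's +y at 101.7°. That is roughly 4.5° too far, so I'll make one small correction.

```bash
python3 go.py 0.592 -0.0540 0.232
python3 -m crank '[[0.085,0,-0.034,0.022,0],[0.085,0,-0.034,0.022,0],[0.085,0,-0.034,0.022,0],[0.085,0,-0.034,0.022,0],[0.085,0,-0.034,0.022,0]]'
python3 -m crank '[[0.085,0,-0.034,0.022,0],[0.085,0,0,0,0],[0.085,0,0,0,0]]'
python3 go.py 0.592 -0.0540 0.132
```

```text
t 8.2 tcp [0.5932 0.1858 0.2321] jaw 56.4 toolx [-0.    -0.001 -1.   ] F [ 0.  -0.5  0.1] gap 0.995 q [ 0.12  0.52  1.44 -0.    1.18 -0.86]
shift tool xyz mm [   0.3 -200.5  131.7]
t: 8.7
tcp_pos: [0.59, -0.0208, 0.2324]
tool_rot: [0.206, 0.676, -0.206, 0.676]
force: [0.9, -0.0, 0.0]
finger_gap: 0.995
t: 9.0
tcp_pos: [0.5895, -0.0603, 0.2322]
tool_rot: [0.207, 0.676, -0.207, 0.676]
force: [-0.1, 0.4, 0.0]
finger_gap: 0.996
t 9.0 tcp [ 0.5895 -0.0603  0.2322] jaw 56.01 toolx [-0.  0. -1.] F [-0.1  0.4  0. ] gap 0.996 q [-0.29  0.48  1.52  0.    1.14 -1.27]
shift tool xyz mm [100.2   6.7  -1.4]
```

```bash
python3 -m crank '[[0.085,0.034,0.0067,-0.0014,0],[0.085,0.034,0,0,0],[0.085,0.018,0,0,0],[0.085,0.014,0,0,0],[0.085,0,0,0,0]]'
python3 -m crank '[[0.05,0,0,0,0],[0.05,0,0,0,0],[0.05,0,0,0,0],[0.05,0,0,0,0],[0.05,0,0,0,0]]' 25
python3 -m crank '[[0.05,0,0,0,0],[0.05,0,0,0,0],[0.05,0,0,0,0.04],[0.05,0,0,0,0.04],[0.05,0,0,0,0]]'
python3 -m crank '[[0.05,0,0,0,0],[0.05,0,0,0,0]]'
python3 go.py 0.592 -0.0540 0.132
python3 -m crank '[[0.085,0,0,0,0],[0.085,0,0,0,0],[0.085,0,0,0,0],[0.085,0,0,0,0],[0.085,0,0,0,0]]'
python3 -m crank '[[0.085,-0.02,0,0,0],[0.085,-0.04,0,0,0],[0.085,-0.04,0,0,0],[0.085,0,0.033,-0.022,0],[0.085,0,0.033,-0.022,0]]'
python3 -m crank '[[0.085,0,0.033,-0.022,0],[0.085,0,0.033,-0.022,0],[0.085,0,0.033,-0.022,0],[0.085,0,0.033,-0.022,0],[0.085,0,0,0,0]]'
python3 go.py 0.5643 0.078 0.23
python3 chk.py 3 >/dev/null
python3 - <<'E'
from tg2 import *
import pickle
for k in("3"):
    S=pickle.load(open(f"s{k}.pkl","rb"))
    print(lid(S["top"])[:4])
    for n in("top","side"):
        for zt in(.157,.159): print(k,n,zt,{a:np.round(b,4) for a,b in sub(S[n],np.array([.592,-.0535]),zt).items()})
E
```

```text
t: 9.5
tcp_pos: [0.5912, -0.0506, 0.1305]
tool_rot: [0.205, 0.678, -0.205, 0.675]
force: [0.1, 0.8, 0.1]
finger_gap: 0.999
t: 10.0
tcp_pos: [0.5935, -0.0521, 0.1339]
tool_rot: [0.205, 0.676, -0.205, 0.678]
force: [-0.8, -1.4, 5.6]
finger_gap: 0.65
t: 10.5
tcp_pos: [0.5934, -0.0514, 0.1339]
tool_rot: [0.233, 0.667, -0.232, 0.669]
force: [-1.2, 0.2, 6.7]
finger_gap: 0.651
t: 10.7
tcp_pos: [0.5934, -0.0514, 0.1339]
tool_rot: [0.233, 0.667, -0.232, 0.669]
force: [-1.3, 0.3, 6.2]
finger_gap: 0.647
t 10.7 tcp [ 0.5934 -0.0514  0.1339] jaw 51.66 toolx [ 0.003  0.    -1.   ] F [-1.3  0.3  6.2] gap 0.647 q [-0.27  0.61  1.6   0.    0.93 -1.18]
shift tool xyz mm [ 1.9 -2.9  0.5]
t: 11.2
tcp_pos: [0.5926, -0.0515, 0.1321]
tool_rot: [0.232, 0.668, -0.232, 0.668]
force: [-0.8, -0.5, 0.1]
finger_gap: 0.993
t: 11.7
tcp_pos: [0.6003, 0.0272, 0.2343]
tool_rot: [0.233, 0.666, -0.233, 0.669]
force: [-0.7, -0.4, -0.6]
finger_gap: 0.994
t: 12.2
tcp_pos: [0.6115, 0.1907, 0.2321]
tool_rot: [0.231, 0.669, -0.229, 0.668]
force: [-0.5, -2.3, -1.0]
finger_gap: 0.996
t 12.2 tcp [0.6115 0.1907 0.2321] jaw 51.99 
[... 415 characters left out ...]
 'c': array([ 0.5908, -0.0405]), 'off': np.float64(0.0018)}
3 top 0.159 {'pca': np.float64(102.943), 'mid': np.float64(102.2791), 'cent': np.float64(97.0536), 'wid': np.float64(0.0123), 'len': np.float64(0.025), 'c': array([ 0.5904, -0.0404]), 'off': np.float64(0.0013)}
3 side 0.157 {'pca': np.float64(100.2055), 'mid': np.float64(102.2504), 'cent': np.float64(102.1585), 'wid': np.float64(0.0147), 'len': np.float64(0.028), 'c': array([ 0.5895, -0.042 ]), 'off': np.float64(-0.0004)}
3 side 0.159 {'pca': np.float64(99.5027), 'mid': np.float64(101.2713), 'cent': np.float64(108.2882), 'wid': np.float64(0.0145), 'len': np.float64(0.0302), 'c': array([ 0.5886, -0.0432]), 'off': np.float64(-0.0017)}
```

View pics/top3.png

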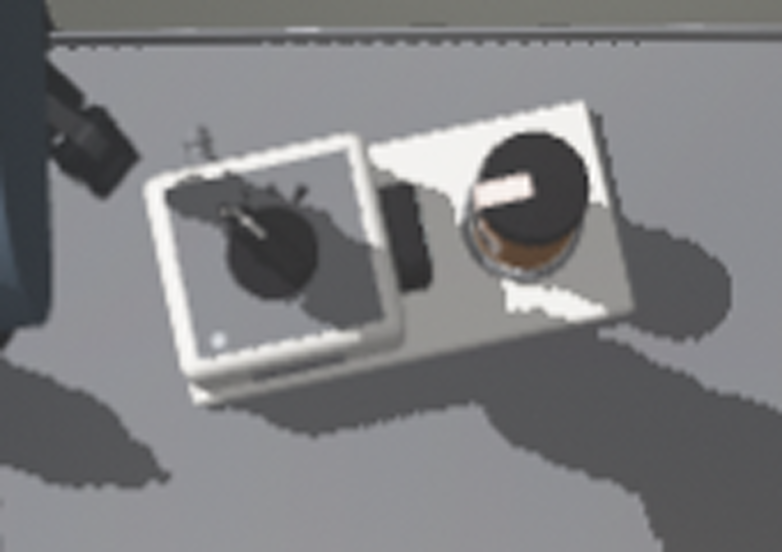

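The top crop shows the tongue at (478,190) to (535,185), pointing squarely at the reader block (408,235). It measures about 102° against 101.7°, and the jar is seated with its lid at z = 0.157. Next is the dial: the bar is at 51.5°, so the jaw has to go to −38.5°.

```bash
python3 -m crank '[[0.06,0,0,0,0.14],[0.06,0,0,0,0.14],[0.06,0,0,0,0.14],[0.06,0,0,0,0.14],[0.06,0,0,0,0.14]]'
python3 -m crank '[[0.06,0,0,0,0.14],[0.06,0,0,0,0.14],[0.06,0,0,0,0.14],[0.06,0,0,0,0.14],[0.06,0,0,0,0.14]]'
python3 -m crank '[[0.06,0,0,0,0.14],[0.06,0,0,0,0.04],[0.06,0,0,0,0],[0.06,0,0,0,0]]'
python3 go.py 0.5643 0.078 0.23
```

```text
t: 12.8
tcp_pos: [0.6118, 0.1836, 0.2322]
tool_rot: [0.449, 0.546, -0.45, 0.546]
force: [0.3, 0.8, 0.2]
finger_gap: 0.703
t: 13.3
tcp_pos: [0.6118, 0.1835, 0.2322]
tool_rot: [-0.609, -0.359, 0.61, -0.359]
force: [0.6, 0.3, 0.1]
finger_gap: 0.701
t: 13.7
tcp_pos: [0.6119, 0.1843, 0.2322]
tool_rot: [-0.638, -0.305, 0.638, -0.305]
force: [1.1, -0.2, -0.5]
finger_gap: 0.698
t 13.7 tcp [0.6119 0.1843 0.2322] jaw -38.89 toolx [-0. -0. -1.] F [ 1.1 -0.2 -0.5] gap 0.698 q [ 0.12  0.55  1.39 -0.    1.2   0.8 ]
shift tool xyz mm [  2.3  29.7 112.6]
```

```bash
python3 -m crank '[[0.05,0,0.01,0.0375,0],[0.05,0,0.01,0.0375,0],[0.05,0,0.0097,0.0375,0],[0.05,0,0,0,0],[0.05,0,0,0,0]]'
python3 go.py 0.5643 0.078 0.136
```

```text
t: 14.2
tcp_pos: [0.5645, 0.0784, 0.2326]
tool_rot: [0.638, 0.305, -0.638, 0.305]
force: [-0.3, -0.2, -0.5]
finger_gap: 0.583
t 14.2 tcp [0.5645 0.0784 0.2326] jaw -38.96 toolx [ 0.001  0.    -1.   ] F [-0.3 -0.2 -0.5] gap 0.583 q [-0.06  0.45  1.57  0.    1.12  0.62]
shift tool xyz mm [96.6  0.1  0.5]
```

```bash
python3 -m crank '[[0.05,0.03,0,0,0],[0.05,0.03,0,0,0],[0.05,0.02,0,0,0],[0.05,0.015,0,0,0],[0.05,0,0,0,0]]'
python3 go.py 0.5643 0.078 0.136
python3 - <<'E'
from h import *
s=snapshot("side");cv2.imwrite("pics/side4.png",cv2.resize(s["image"][110:240,220:350],None,fx=4.4,fy=4.4,interpolation=cv2.INTER_CUBIC))
E
```

```text
t: 14.7
tcp_pos: [0.5634, 0.0805, 0.1351]
tool_rot: [-0.636, -0.307, 0.639, -0.305]
force: [-0.7, -0.3, -0.6]
finger_gap: 0.584
t 14.7 tcp [0.5634 0.0805 0.1351] jaw -38.76 toolx [-0.004  0.001 -1.   ] F [-0.7 -0.3 -0.6] gap 0.584 q [-0.05  0.58  1.66  0.    0.9   0.62]
shift tool xyz mm [-0.9  2.3  1.4]
```

View pics/side4.png

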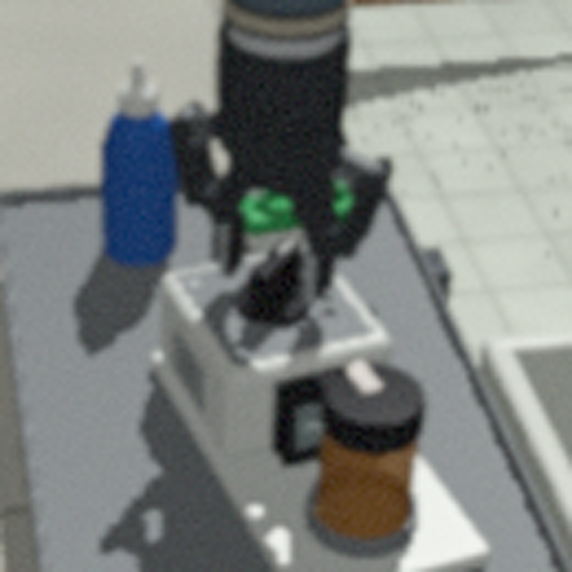

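The view shows the fingers straddling the dial bar at (275,285), with the tips at about (235,265) and (320,285). I'll make a small centring shift and then close.

```bash
python3 -m crank '[[0.05,0,0.002,0.001,0],[0.05,0,0,0,0]]' 
python3 go.py 0.5643 0.078 0.136
python3 -m crank '[[0.005,0,0,0,0],[0.005,0,0,0,0],[0.005,0,0,0,0],[0.005,0,0,0,0],[0.005,0,0,0,0]]' 50
python3 -m crank '[[0.005,0,0,0,0],[0.005,0,0,0,0],[0.005,0,0,0,0]]'
python3 go.py 0.5643 0.078 0.136
```

```text
t: 14.95
tcp_pos: [0.5666, 0.0774, 0.1385]
tool_rot: [0.639, 0.305, -0.637, 0.306]
force: [-0.3, 0.0, 0.2]
finger_gap: 0.583
t 14.95 tcp [0.5666 0.0774 0.1385] jaw -38.82 toolx [ 0.003 -0.    -1.   ] F [-0.3  0.   0.2] gap 0.583 q [-0.06  0.58  1.66 -0.    0.9   0.62]
shift tool xyz mm [ 2.4 -2.1  1. ]
t: 15.45
tcp_pos: [0.5652, 0.0777, 0.1381]
tool_rot: [0.638, 0.305, -0.638, 0.304]
force: [-2.3, 1.5, 4.9]
finger_gap: 0.157
t: 15.75
tcp_pos: [0.5652, 0.0777, 0.1381]
tool_rot: [0.638, 0.305, -0.638, 0.304]
force: [-2.2, 1.4, 6.3]
finger_gap: 0.152
t 15.75 tcp [0.5652 0.0777 0.1381] jaw -38.96 toolx [ 0.     0.001 -1.   ] F [-2.2  1.4  6.3] gap 0.152 q [-0.06  0.58  1.66  0.    0.91  0.62]
shift tool xyz mm [ 2.1 -0.8  0.3]
```

```bash
python3 -m crank '[[0.005,0,-0.001,0,0],[0.005,0,0,0,0],[0.005,0,0,0,0.08],[0.005,0,0,0,0.12],[0.005,0,0,0,0.12]]' 80
python3 go.py 0.5643 0.078 0.136
python3 -m crank '[[0.005,0,0,0,0.12],[0.005,0,0,0,0.12],[0.005,0,0,0,0.12],[0.005,0,0,0,0.12],[0.005,0,0,0,0]]' 
python3 go.py 0.5643 0.078 0.136
python3 -m crank '[[0.005,0,0,0,0.12],[0.005,0,0,0,0.12],[0.005,0,0,0,0.12],[0.005,0,0,0,0.08],[0.005,0,0,0,0]]' 
python3 go.py 0.5643 0.078 0.136
python3 -c "
from station import manip;print(manip.sense()['ft_torque'])"
```

```text
t: 16.25
tcp_pos: [0.5654, 0.0775, 0.1382]
tool_rot: [0.679, 0.198, -0.678, 0.199]
force: [-1.1, -1.3, 5.6]
finger_gap: 0.148
t 16.25 tcp [0.5654 0.0775 0.1382] jaw -57.37 toolx [ 0.002 -0.001 -1.   ] F [-1.1 -1.3  5.6] gap 0.148 q [-0.06  0.58  1.66 -0.    0.9   0.94]
shift tool xyz mm [ 2.2 -1.   0.6]
t: 16.75
tcp_pos: [0.5655, 0.077, 0.1382]
tool_rot: [0.707, 0.032, -0.706, 0.033]
force: [-0.7, -2.2, 4.7]
finger_gap: 0.147
t 16.75 tcp [0.5655 0.077  0.1382] jaw -84.71 toolx [ 0.002 -0.002 -1.   ] F [-0.7 -2.2  4.7] gap 0.147 q [-0.06  0.58  1.66 -0.    0.9   1.42]
shift tool xyz mm [ 2.2 -1.1  1.1]
t: 17.25
tcp_pos: [0.5655, 0.0764, 0.1382]
tool_rot: [0.697, -0.123, -0.696, -0.121]
force: [-0.9, -3.2, 6.1]
finger_gap: 0.143
t 17.25 tcp [0.5655 0.0764 0.1382] jaw -109.84 toolx [ 0.002 -0.003 -1.   ] F [-0.9 -3.2  6.1] gap 0.143 q [-0.06  0.58  1.66 -0.    0.9   1.86]
shift tool xyz mm [ 2.2 -1.1  1.6]
[-0.63638507  0.1768977   0.09272291]
```

```bash
python3 -m crank '[[0.005,0,0,0,0.03],[0.005,0,0,0,0],[0.005,0,0,0,0]]' 
python3 go.py 0.5643 0.078 0.136
python3 - <<'E'
from h import *
import pickle
print(manip.sense()["ft_torque"])
S={n:snapshot(n) for n in("side","top")}; pickle.dump(S,open("s5.pkl","wb"))
cv2.imwrite("pics/side5.png",cv2.resize(S["side"]["image"][130:230,230:330],None,fx=6,fy=6,interpolation=cv2.INTER_CUBIC))
cv2.imwrite("pics/top5.png",cv2.resize(S["top"]["image"][100:220,180:350],None,fx=4.6,fy=4.6,interpolation=cv2.INTER_CUBIC))
E
```

```text
t: 17.55
tcp_pos: [0.5654, 0.0764, 0.1382]
tool_rot: [0.696, -0.133, -0.694, -0.131]
force: [-0.8, -4.9, 5.8]
finger_gap: 0.144
t 17.55 tcp [0.5654 0.0764 0.1382] jaw -111.47 toolx [ 0.002 -0.003 -1.   ] F [-0.8 -4.9  5.8] gap 0.144 q [-0.06  0.58  1.66 -0.    0.9   1.89]
shift tool xyz mm [ 2.2 -1.1  1.7]
[-0.6420616   0.17815013  0.11258183]
```

View pics/side5.png

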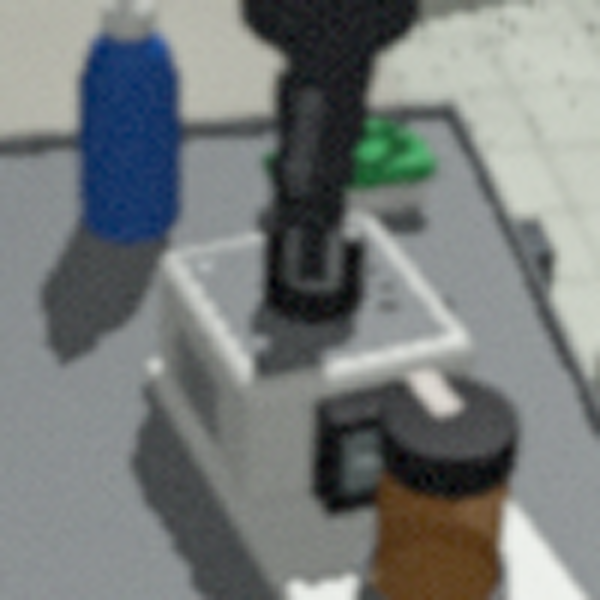

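View pics/top5.png

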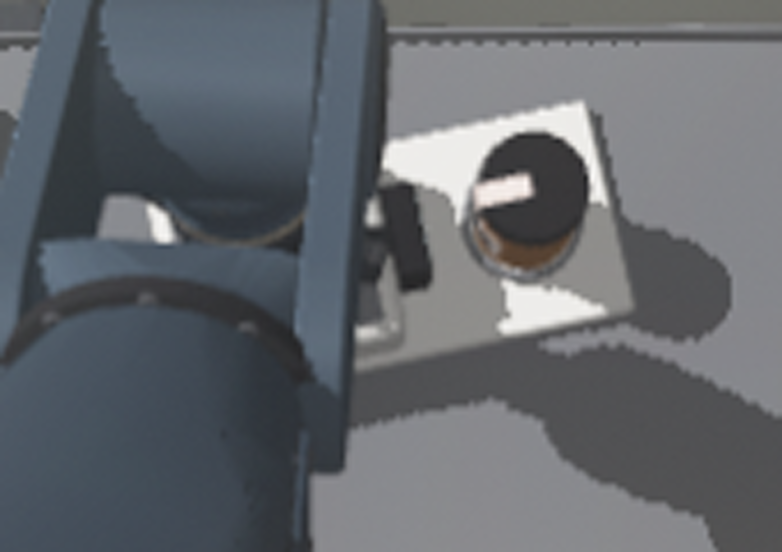

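```bash
python3 - <<'E'
from h import *
import pickle
s=pickle.load(open("s0.pkl","rb"))["top"]
im=s["image"][135:150,226:252].min(2)
ctr=np.array([.5643,.078])
F=8;big=cv2.resize(s["image"][130:160,222:256].min(2),None,fx=F,fy=F,interpolation=cv2.INTER_CUBIC)
m=(big<85).astype(np.uint8); n,l,st,c=cv2.connectedComponentsWithStats(m)
for k in range(1,n):
    if st[k,4]<40: continue
    uv=(c[k]+.5)/F-.5+[222,130]; p=onz(s,[uv],.1255)[0,:2]-ctr
    print(uv.round(1),st[k,4],"ang",np.degrees(np.arctan2(p[1],p[0])).round(1),"r",np.linalg.norm(p).round(4))
E
```

```text
[224.5 131.7] 581 ang 30.5 r 0.0655
[238.7 140.7] 198 ang -0.7 r 0.0344
[244.8 141.5] 551 ang -24.6 r 0.0356
[233.  141.9] 74 ang 22.6 r 0.0342
[239.8 152.9] 18418 ang -29.2 r 0.006
```

```bash
python3 - <<'E'
from m import *
import pickle
for k in "023":
    s=pickle.load(open(f"s{k}.pkl","rb"))["top"]
    g,P=cloud(s,(222,256,135,170))
    for lo in(.145,.152,.156):
        q=(P[:,2]>lo)&(P[:,2]<.17); Q=onz(s,g[q],.1605)[:,:2]*1000; C=np.cov(Q.T); e,V=np.linalg.eigh(C); d=V[:,1]
        print(k,lo,q.sum(),"pca",np.degrees(np.arctan(d[1]/d[0])).round(2),"ext",(4*np.sqrt(e*.75)).round(1),Q.mean(0).round(1))
    # white pointer pixels
    im=s["image"][g[:,1],g[:,0]]; w=(im.min(1)>120)&(P[:,2]>.15); 
    if w.sum()>3: print("pointer px",g[w].tolist(),P[w][:,2].round(3))
    # skirt
    m=(P[:,2]>.129)&(P[:,2]<.137); 
    Q=onz(s,g[m],.132)[:,:2]; print("skirt",Q.shape,cv2.minEnclosingCircle((Q*1000).astype(np.float32)))
s=pickle.load(open("s0.pkl","rb"))["top"]
cv2.imwrite("pics/dial0.png",cv2.resize(s["image"][130:172,218:262],None,fx=14,fy=14,interpolation=cv2.INTER_CUBIC))
E
```

```text
0 0.145 126 pca 49.92 ext [14.6 45.9] [563.7  78.1]
0 0.152 117 pca 49.69 ext [13.9 45.1] [564.2  78.1]
0 0.156 114 pca 49.89 ext [13.7 44.9] [564.4  78.1]
pointer px [[231, 145], [231, 146], [232, 146], [232, 147], [233, 147], [233, 148], [234, 148], [234, 149], [235, 149], [235, 150], [236, 150], [236, 151]] [0.16  0.159 0.163 0.161 0.16  0.163 0.162 0.16  0.16  0.163 0.161 0.162]
skirt (197, 2) ((564.4327392578125, 78.5853042602539), 48.99081039428711)
2 0.145 128 pca 49.79 ext [14.7 46.2] [563.6  78.1]
2 0.152 121 pca 50.25 ext [14.2 45. ] [564.1  78.3]
2 0.156 112 pca 49.92 ext [13.4 43.9] [564.5  78. ]
pointer px [[227, 135], [234, 140], [226, 142], [231, 145], [231, 146], [232, 146], [252, 154]] [1.132 1.132 1.132 0.159 0.158 0.163 1.132]
skirt (206, 2) ((565.7723388671875, 81.7984619140625), 43.21322250366211)
3 0.145 128 pca 50.19 ext [14.6 45.7] [563.7  78.2]
3 0.152 119 pca 50.44 ext [14.  44.4] [564.4  78.4]
3 0.156 115 pca 49.8 ext [13.5 44.4] [564.4  78.1]
pointer px [[233, 147], [233, 148], [234, 148], [236, 150]] [0.16  0.16  0.162 0.161]
skirt (207, 2) ((570.0531005859375, 75.65626525878906), 48.32027053833008)
```

View pics/dial0.png

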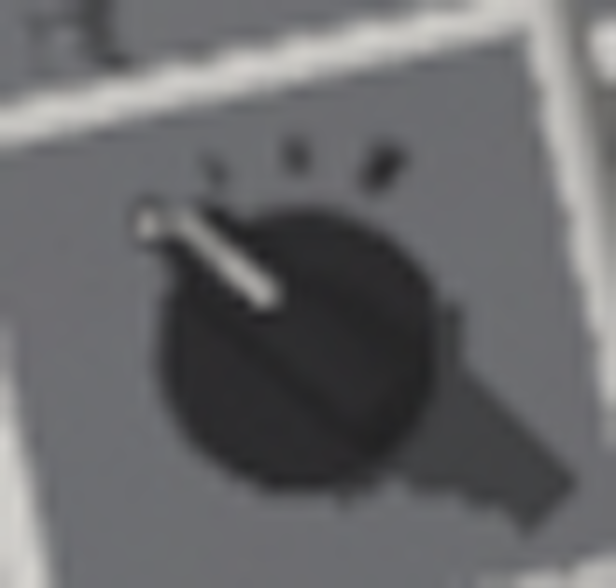

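The side view shows the dial gripped and turned with its first two marks exposed. The top view shows the jar undisturbed. The absolute zero of the dial is uncertain by about 2° (the bar reads 50 to 51°, the printed marks imply 47.6°), so I'll feel gently for the 1.30 end stop as a reference.

```bash
cat > tq.py <<'E'
from go import *
x,M=st(); print("jaw",ang(M).round(2),"Tz",x["ft_torque"].round(3),"F",x["force"].round(1),"tau6",x["tau"][5].round(3),"t",x["t"])
E
python3 tq.py
python3 -m crank '[[0.005,0,0,0,0.02],[0.005,0,0,0,0],[0.005,0,0,0,0]]' >/dev/null;python3 tq.py
python3 -m crank '[[0.005,0,0,0,0.02],[0.005,0,0,0,0],[0.005,0,0,0,0]]' >/dev/null;python3 tq.py
python3 -m crank '[[0.005,0,0,0,0.02],[0.005,0,0,0,0],[0.005,0,0,0,0]]'>/dev/null;python3 tq.py
```

```text
jaw -111.47 Tz [-0.661  0.077  0.073] F [-0.5 -3.9  4.6] tau6 0.114 t 17.65
jaw -112.61 Tz [-0.65   0.165  0.135] F [-1.1 -3.7  5.1] tau6 0.136 t 17.95
jaw -113.75 Tz [-0.635  0.201  0.157] F [-1.1 -4.1  5.8] tau6 0.156 t 18.25
jaw -114.89 Tz [-0.721  0.151  0.156] F [-0.2 -3.6  5.8] tau6 0.175 t 18.55
```

The torque rises smoothly (0.114 → 0.136 → 0.156 → 0.175 N m), which fits the described spring at about 0.15 N m at the mark and 0.19 at the stop. That puts the dial now at about 1.285 rad, so I'll ease back slightly to about 1.27.

```bash
python3 -m crank '[[0.005,0,0,0,-0.015],[0.005,0,0,0,0],[0.005,0,0,0,0]]' >/dev/null;python3 tq.py
python3 - <<'E'
from tg2 import *
s=snapshot("top"); print({a:np.round(b,4) for a,b in sub(s,np.array([.592,-.0535]),.158).items()}, lid(s)[:4])
s=snapshot("side");cv2.imwrite("pics/side6.png",cv2.resize(s["image"],None,fx=1.5,fy=1.5))
E
python3 tq.py
```

```text
jaw -114.03 Tz [-0.656  0.185  0.131] F [-1.8 -3.7  5.9] tau6 0.168 t 18.85
{'pca': np.float64(103.0242), 'mid': np.float64(102.2146), 'cent': np.float64(96.2047), 'wid': np.float64(0.0123), 'len': np.float64(0.0251), 'c': array([ 0.5906, -0.0405]), 'off': np.float64(0.0016)} (array([ 0.59174526, -0.05353165]), array([ 0.59143688, -0.0535351 ]), 0.028836743906140327, np.float64(0.15696270977809051))
jaw -114.03 Tz [-0.605  0.142  0.145] F [-0.4 -3.7  4.6] tau6 0.17 t 18.95
```

View pics/side6.png

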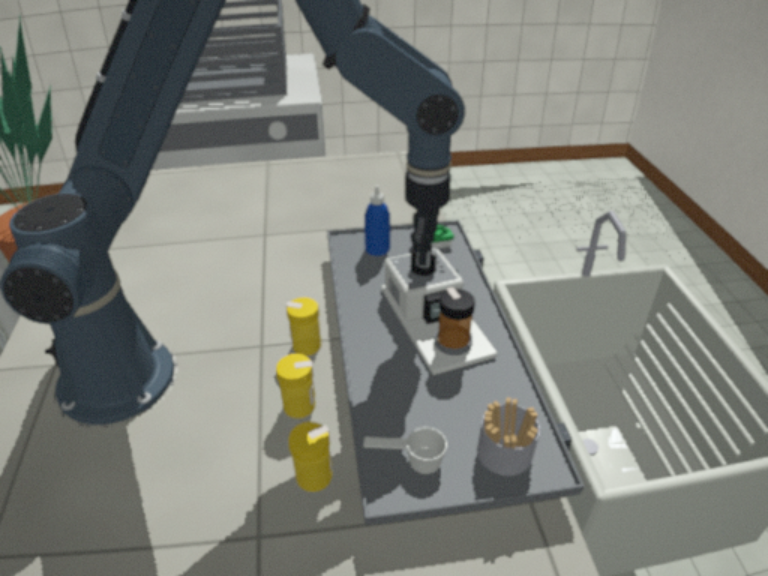

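The picture shows every bystander in place, the jar seated with its tongue towards the reader (455,295), and the gripper holding the dial (423,262).

```bash
python3 -c "
from station import manip;print(manip.sign_off())"
```

```text
the job is handed in; nothing more can be done
None
```

I turned the amber jar in its seat by its lid, about 86° and then 4.6° back, and let go of it. I then turned the dial past both notches to prime, and handed the job in at about 19 s while still holding it there.

- **Jar:** in the last top view its seal tongue points at 102–103°, against 101.7° for the doser's direction to the reader. The lid top is still at z = 0.157, so it was not lifted. In the last side view, the bystanders and the yellow jars stand where they were.
- **Dial:** the wrist turned about 75° from where it gripped, and the last-joint torque is about 0.17 N m against the expected 0.15 at the mark. I did not meet the end stop.
- **Where the checks disagreed:** the torque puts the dial at about 1.27–1.28 rad and the printed marks at about 1.25. The bar's starting angle in the first pictures (about 50°) would put it at about 1.29. All three lie close to the third mark, but I could not see the pointer under the gripper to settle it. The two methods of measuring the tongue (line fit and centroid) also differed by several degrees, and I used the line fit.

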